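# Shut off the gas line and unclip its filter cartridge

## Robot

A 6-joint arm with a two-finger parallel gripper is mounted at the origin on the work surface. World frame = base frame: x ahead of the robot, y to its left, z up, the work surface at z = 0. Lengths are in m, angles in rad, forces in N, time in s.
With the tool pointing down it reaches from about 0.275 to 0.875 m from the base axis. Payload 12.5 kg.
Tool frame: the origin (TCP) lies midway between the tips of the shut fingers; the grasp point (between the pads) lies 19 mm behind it (manip.grasp_offset is the distance from the TCP to the grasp point, in m); x points along the fingers, z is the direction in which the jaws open and shut, and the axes are right-handed (so a half turn about x gives the same grasp; the last joint's range is limited). The gripper opens to 85 mm and grips with 20 to 120 N. Pads are 22 mm wide; open, the fingers measure 114 mm over their backs; the gripper's body (76 mm by 85 mm) begins 54 mm behind the grasp point. The pads swing forward as they close: fully open they stand 13 mm farther back than shut.
Start: joints at [1.032, 0.351, 1.652, -0, 1.139, -0.085], TCP at [0.241, 0.494, 0.231] pointing down, gripper open.
Joint ranges: [-2.75, 2.75], [-0.79, 2.1], [0.01, 2.65], [-1.57, 4.71], [0.07, 3.14], [-2.87, 2.87]. Speed limits (rad/s): [2.22, 2.22, 2.79, 3.14, 3.14, 3.14].

## Interface

Orientations are given as a 3x3 rotation matrix whose columns are the frame's x, y, z axes.
In Python, from cell import manip gives the robot as it stands.
- The arm moves only by the tool apply_moves, never from a script. Its argument "targets" is text: rows parted by semicolons, each of 7 numbers parted by spaces: the shift along the world's x, y, z normalised to -1 to 1, where 1 is 0.5 m, then the turn, a rotation vector about the world's x, y, z normalised to -1 to 1, where 1 is 2 rad, then the closure, from -1 (fully open) to 1 (shut). A call has 1 to 20 rows; each row is the pose to reach, as a shift and turn from the pose commanded when the call began; what a row does not reach only later rows make up. A row lasts 1/8 s, in which the tool goes at most 62.5 mm and 10.7 degrees, less where a joint would pass 70% of its speed; a pose out of reach is approached as far as the arm can. A call with a number of a shift or a turn outside -1 to 1 is refused whole. A call with a gripper value outside its range is refused whole. The fingers move at their own pace and stop on an object; "grip_force" is the grip in N (left out, the last holds). Time passes only in rows, so rows that repeat a pose let the fingers close. It gives the time, the measured TCP pose, the force and the opening at its end, in the units of the state.
- manip.sense(): the state, without advancing time (a new reading comes with each control period).
- manip.camera(name): name is "scene" or "top" or "wrist"; returns the picture (400x640x3 uint8, blue, green, red); there is no depth.
- manip.camera_model(name): a dict with "mtx" (3x3 intrinsics, pixels), "cam_to_world" (4x4, takes a point from camera to world coordinates); the wrist camera has in their place "T_tool_cam" (4x4, takes a point from camera to tool coordinates, whose origin is the TCP and whose axes are the tool frame's). Camera axes: x right, y down, z forward; pixel columns grow to the right and rows downward; lengths in m; the calibration is good to about 2 mm. The wrist camera is an equidistant fisheye: a pixel r from the principal point sees the ray r / f radians off the axis. A picture is of the moment at which its call begins: read the wrist's pose just before it. camera_model takes no time and is no camera call.
- manip.job_done(): hands the job in, once; it reports no verdict.
The state is a dict: "time_s": time; "joints": joint angles; "joint_velocities": joint speeds; "effort": joint torques, N m; "tcp_pos": TCP position; "ee_rot": TCP orientation; "contact_force": force on the tool from outside, world axes, zero at the start; "ft_torque": the same for the moment, N m; "finger_gap": finger opening in m.
Only numpy, scipy, OpenCV 4.12 (cv2) and the standard library are available. Lean on these libraries where they do the work, as an engineer would, in place of code of your own. Each camera call takes 0.05 s, during which the arm holds its last target. There are 200 camera calls.

## Task

The gas filter cartridge of the microscope's stage incubator is due for removal. First shut off the gas: work the black-knobbed lever of the valve box along its zigzag gate, from the lane where it stands to the very far end of the gate, and leave it there. Then snap the long cartridge forward, square to the sloping panel, out of its spring clips and lay it gently, not dropped, in the middle of the two V blocks of the cradle, let go of it, and leave the short spare, bottle, jar, beaker and culture flask standing where they are.

Things in the scene. Friction and masses are not known exactly. Their poses are not given: they have to be found in the camera images.
- cartridge_mid (a point): Middle of the long filter cartridge, a bare aluminium cylinder 32 mm in diameter and 180 mm long over all (plain 32 mm body 150 mm long, then narrower grey end caps and brass nipples), 0.2 to 0.4 kg. The point lies on its axis, half-way along; its y axis runs along the cylinder; both ends are alike.
- clip_axis (a point): Home of the cartridge's middle, in two sprung C clips on the stand's sloping panel. z axis: outward, square to the panel, leaning 35 deg from vertical (the way to pull); y: level, along the clipped cartridge; x: up the slope. Cartridge axis 38 mm above the panel. A straight pull of some 10 to 18 N snaps it out; it is free after about 30 mm.
- stand: Fixed stand with the sloping panel, 190 mm wide, 130 mm up the slope; origin on the bench under the panel's middle, x horizontal away from the clips' open side. On the panel, V saddle plus steel clip reach from 42 to 68 mm either side of the clipped cartridge's middle and up to 25 mm above its axis; between them 84 mm of cartridge is free for the fingers.
- overhang (a point): Middle of the lower front edge of the 50 mm wide grey regulator arm that overhangs the clipped cartridge's middle, about 150 mm higher than its axis and 10 mm out past it; from here the arm goes back to a column behind the panel. A tool pointing straight down at the cartridge hits the arm: come in along the z axis of clip_axis.
- gate_top (a point): Centre of the top of the steel gate plate, 73 mm above the bench. x axis: along the box towards the gate's far end; y: across, left of x; z up. The slot is 18 mm wide, the stem 12 mm. From this point the stem's path is (x y, mm): (-54,-20) to (-18,-20) to (-18,20) to (18,20) to (18,-20) to (54,-20), the far end. Steel walls between the legs stop the stem.
- gate: Fixed white valve box 190 x 120 mm under the gate plate, 60 mm high; origin at the centre of its underside, axes as gate_top.
- lever_grip (a point): Middle of the lever's black upright cylindrical knob, 28 mm in diameter and 45 mm tall, on a 12 mm stem; the point is 55 mm above the gate plate, the knob's underside 32 mm above the plate. The lever stays upright, slides with about 2 N and stays where it is left.
- lever_x (a joint): Travel of the lever along the box's x axis, m: 0 at the near end of the gate, 0.036 and 0.072 at the cross legs, 0.108 at the far (shut-off) end. It starts somewhere in the first lane.
- lever_y (a joint): Travel of the lever across the box along its y axis, m: 0 in the first and last lanes, 0.040 in the middle lane.
- cradle_seat (a point): Where the cartridge's middle belongs in the fixed cradle: 70 mm above the bench, y axis level and along the two white V blocks, x across, z up. The V blocks (90 deg, 20 mm wide along y, about 53 mm across) are centred 57 mm either side and reach about 1 mm above the seated axis; between them only a base plate 14 mm high (90 x 170 mm).
- cartridge: The same long cartridge; origin at its middle, y axis along it.
- spare: Bystander: short spare cartridge standing upright, 32 mm in diameter, 105 mm tall; origin under its foot.
- bottle: Bystander: amber bottle 64 mm in diameter, 160 mm tall; origin at the centre of its foot.
- jar: Bystander: white jar 60 mm in diameter, 75 mm tall; origin at the centre of its foot.
- beaker: Bystander: glass beaker 70 mm in diameter, 85 mm tall; origin at the centre of its foot.
- flask: Bystander: flat culture flask 75 x 110 x 30 mm with a blue cap, lying; origin at the centre of its underside.
There are look-alikes about, which are no part of the job. What is shaped like the gate but turquoise is not meant. What is shaped like the cartridge but brown is not meant.

How it is judged:
By the outcome, as a careful person would: the job done as asked, in the order asked, and still so for the second after the job is handed in, with the robot touching nothing.
It also fails if it takes over 64 s, if anything falls off the work surface, if the arm or the gripper's body presses on something with over 40 N, if the wrist force passes 120 N, or if a joint passes its speed limit or range.

## Working session

There is one attempt and no reset: what is moved stays moved. The work goes in short steps, Python scripts to look and compute and a tool call to move; the robot and the scene stay as the last step left them, time stands still between calls to the robot, and variables do not carry over. Pictures are saved under pics/ and viewed, about 8 in all and at most 12, crops included, and the job is handed in when it is done.

Besides the shell and the picture viewer there is one more tool, called after "Call:" as name(argument=value, ...), one argument or row to a line, values as JSON. apply_moves: Moves the arm, as the interface text tells. Scaled input: -1 to 1 covers 0.5 m each way for a shift and 2 rad each way for a turn. Its arguments: {"type":"object","properties":{"targets":{"type":"string"},"grip_force":{"type":"number"}},"required":["targets"]}

```bash
mkdir -p pics; ls; cat > h.py <<'E'
import numpy as np, cv2
from cell import manip
def snap(n,f):
    im=manip.camera(n); cv2.imwrite(f'pics/{f}.png',im); return im
def ray(n,u,v):
    m=manip.camera_model(n); K=np.array(m['mtx']); T=np.array(m['cam_to_world'])
    d=T[:3,:3]@np.linalg.inv(K)@[u,v,1.]; return T[:3,3],d/np.linalg.norm(d)
def onz(n,u,v,z):
    o,d=ray(n,u,v); return o+d*(z-o[2])/d[2]
def proj(n,p):
    m=manip.camera_model(n); K=np.array(m['mtx']); T=np.linalg.inv(np.array(m['cam_to_world']))
    q=T[:3,:3]@np.array(p)+T[:3,3]; q=K@q; return q[:2]/q[2]
def tri(a,b):
    (o1,d1),(o2,d2)=ray(*a),ray(*b)
    s=np.linalg.lstsq(np.c_[d1,-d2],o2-o1,rcond=None)[0]
    p,q=o1+s[0]*d1,o2+s[1]*d2
    return (p+q)/2,np.linalg.norm(p-q)
E
python3 - <<'E'
from h import *
snap('top','top0');snap('scene','scene0')
for n in('top','scene'):
    m=manip.camera_model(n);print(np.round(m['mtx'],1).tolist(),np.round(m['cam_to_world'],3).tolist())
s=manip.sense();print({k:np.round(v,3).tolist() for k,v in s.items()})
E
```

```text
pics
[[403.0, 0.0, 324.0], [0.0, 403.0, 196.7], [0.0, 0.0, 1.0]] [[-0.013, -0.999, 0.033, 0.442], [-1.0, 0.013, -0.012, -0.008], [0.011, -0.033, -0.999, 1.193], [0.0, 0.0, 0.0, 1.0]]
[[365.9, 0.0, 323.8], [0.0, 365.9, 197.5], [0.0, 0.0, 1.0]] [[0.548, 0.561, -0.62, 1.054], [0.836, -0.367, 0.407, -0.384], [0.001, -0.742, -0.67, 0.782], [0.0, 0.0, 0.0, 1.0]]
{'time_s': 0.1, 'joints': [1.032, 0.351, 1.652, -0.0, 1.139, -0.085], 'joint_velocities': [-0.001, -0.001, -0.001, -0.001, -0.001, -0.002], 'effort': [0.0, -50.684, -29.188, -0.0, 0.003, 0.0], 'tcp_pos': [0.241, 0.494, 0.231], 'ee_rot': [[-0.0, -0.899, 0.438], [-0.001, 0.438, 0.899], [-1.0, 0.0, -0.001]], 'contact_force': [-0.137, 0.024, 0.457], 'ft_torque': [-0.05, -0.001, 0.025], 'finger_gap': 0.086}
```

View pics/top0.png

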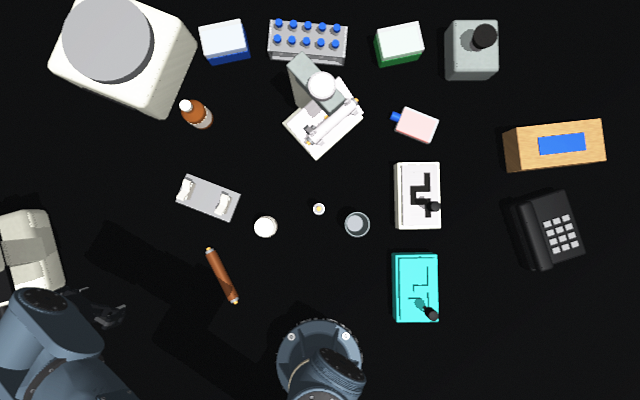

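View pics/scene0.png

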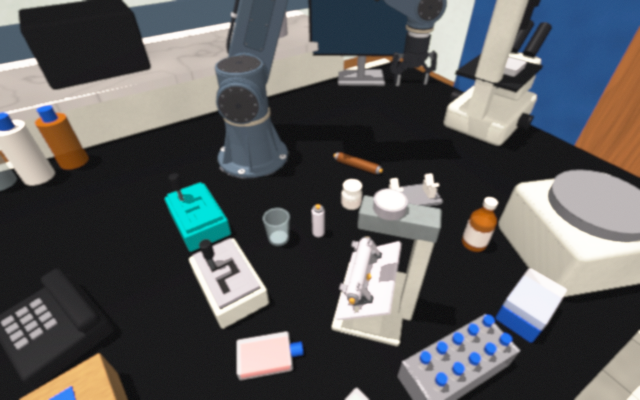

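```bash
python3 - <<'E'
import cv2,numpy as np
t=cv2.imread('pics/top0.png');s=cv2.imread('pics/scene0.png')
def c(i,x,y,w=80,h=60):return cv2.resize(i[y:y+h,x:x+w],(400,300),interpolation=cv2.INTER_CUBIC)
cv2.imwrite('pics/m1.png',np.vstack([np.hstack([c(t,380,155,100,75),c(t,275,45,100,120//1)[:] if 0 else cv2.resize(t[50:164,270:422][:, :],(400,300),interpolation=cv2.INTER_CUBIC)]),np.hstack([c(t,168,168),c(s,320,180,140,105)])]))
E
```

```text
(no output)
```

View pics/m1.png

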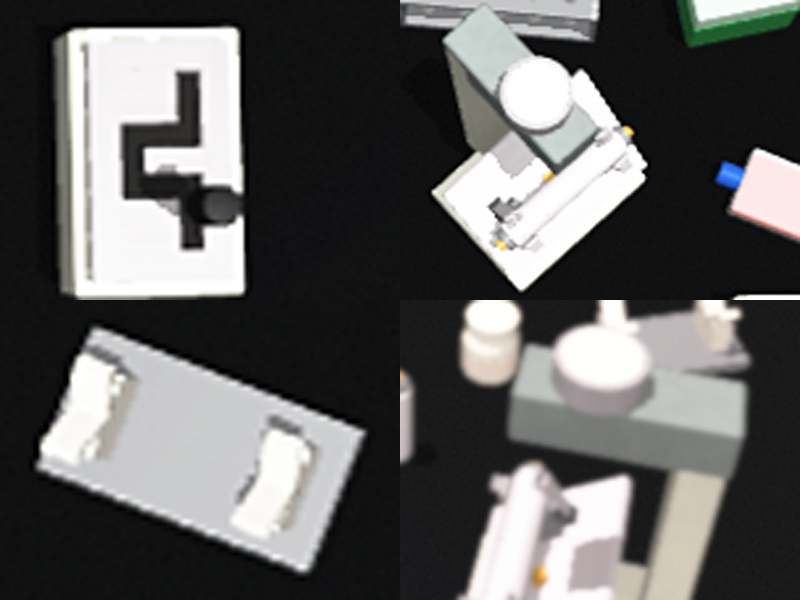

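```bash
python3 - <<'E'
from h import *
t=cv2.imread('pics/top0.png');g=cv2.cvtColor(t,6)
# slot edges in gate patch, bright/dark transitions
for v in (176,180,184,188,191,194,198,202,206,210,214):
    r=g[v,392:446].astype(int); print(v,' '.join(map(str,r)))
np.set_printoptions(precision=4,suppress=True)
print('knob',onz('top',435.3,206,.1505))
for p in [(394,162),(440,162),(441,229),(395,229)]: print('plate?',onz('top',*p,.073))
s=cv2.imread('pics/scene0.png')
def c(i,x,y,w,h,k):return cv2.resize(i[y:y+h,x:x+w],None,fx=k,fy=k,interpolation=cv2.INTER_CUBIC)
cv2.imwrite('pics/m2.png',np.hstack([c(t,290,80,80,80,5),c(s,320,220,80,80,5)]))
# candidate objects
for n,u,v,z in [('cradleA',186,190,.07),('cradleB',223,204,.07),('cradle base',208,198,.014),('spare',319,209,.1),('jar',265,226,.07),('beaker',357,224,.08),('flask',416,125,.03),('bottle',186,105,.16)]: print(n,onz('top',u,v,z))
E
```

```text
176 9 38 96 121 114 205 255 255 254 138 215 248 246 244 244 244 245 244 245 245 245 245 245 245 245 245 245 245 245 246 249 232 113 39 45 45 39 88 223 249 246 244 243 244 243 253 255 249 0 14 16 19 17 15
180 7 24 89 120 113 192 255 255 255 136 216 249 247 245 245 245 245 246 246 246 246 246 246 246 246 246 246 246 246 247 249 233 117 39 46 47 34 48 213 250 246 245 244 244 244 250 255 254 0 14 13 16 18 14
184 7 18 88 122 115 176 255 255 255 161 206 249 247 246 246 246 246 247 250 252 253 253 253 253 253 253 253 254 254 255 255 252 166 41 48 48 32 47 216 251 247 245 245 245 244 251 255 254 34 11 16 20 17 16
188 11 17 88 120 115 151 250 255 255 154 203 249 247 246 246 247 250 235 115 37 43 45 47 45 46 47 46 47 47 47 47 49 47 48 48 48 35 51 179 243 247 246 246 245 244 248 255 254 51 10 17 15 16 17
191 11 4 84 122 117 133 245 255 255 153 205 249 247 247 247 247 251 236 115 39 46 48 39 23 53 73 69 69 70 79 80 70 70 71 70 69 64 114 195 238 247 246 246 246 246 249 255 255 93 7 16 17 16 16
194 10 4 85 123 118 116 241 255 255 169 215 250 248 247 247 248 250 234 115 38 45 47 35 39 222 253 248 2
[... 788 characters left out ...]
249 249 250 255 231 71 41 40 25 12 7 3 12 34 58 70 67 41 120 255 254 0 13 18 17 16
214 12 8 38 96 121 105 205 255 255 203 182 236 251 249 249 249 249 249 249 248 248 248 247 247 247 247 247 247 247 247 247 251 236 118 40 46 45 39 60 227 253 249 249 249 248 248 253 255 254 0 12 17 19 18
knob [ 0.4478 -0.3083  0.1505]
plate? [ 0.5727 -0.2176  0.073 ]
plate? [ 0.5712 -0.3466  0.073 ]
plate? [ 0.3841 -0.3452  0.073 ]
plate? [ 0.3858 -0.2169  0.073 ]
cradleA [0.5017 0.3626 0.07  ]
cradleB [0.4614 0.2602 0.07  ]
cradle base [0.4805 0.3171 0.014 ]
spare [ 0.444  -0.0064  0.1   ]
jar [0.3989 0.1442 0.07  ]
beaker [ 0.4014 -0.1108  0.08  ]
flask [ 0.6851 -0.2919  0.03  ]
bottle [0.7159 0.3325 0.16  ]
```

View pics/m2.png

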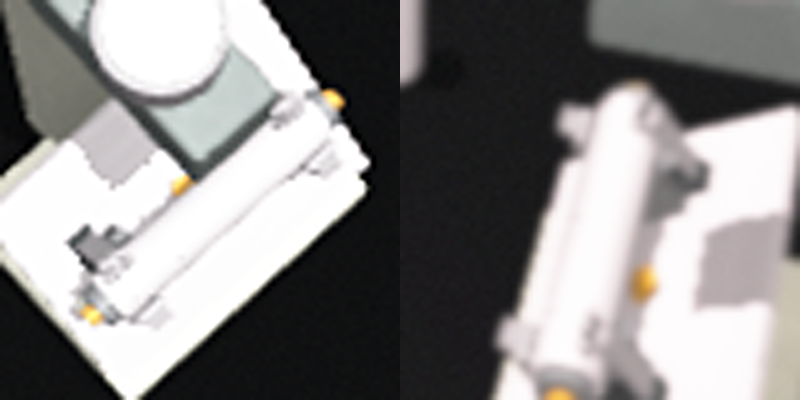

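```bash
python3 - <<'E'
from h import *
np.set_printoptions(precision=4,suppress=True)
t=cv2.imread('pics/top0.png');s=cv2.imread('pics/scene0.png')
def org(im,x,y,w,h):
    hsv=cv2.cvtColor(im[y:y+h,x:x+w],cv2.COLOR_BGR2HSV); m=cv2.inRange(hsv,(8,110,90),(35,255,255))
    n,_,st,c=cv2.connectedComponentsWithStats(m)
    for i in range(1,n): print(st[i],c[i]+[x,y])
org(t,290,80,80,80);print();org(s,320,220,80,90)
A=tri(('top',356.6,100),('scene',352,298.5));B=tri(('top',308.4,143),('scene',367.4,237.4));print(A,B,(A[0]+B[0])/2,np.linalg.norm(A[0]-B[0]))
d=A[0]-B[0];d/=np.linalg.norm(d);print(d, np.degrees(np.arctan2(d[1],d[0])))
E
```

```text
[64 18  5  4 10] [356.5  99. ]
[35 35  4  4 10] [326.2 116.6]
[16 61  4  4  9] [307.5556 142.3333]

[47 54  4  6 20] [368.25 276.3 ]
[29 78  6  6 30] [351.6333 300.3667]
(array([ 0.7355, -0.1085,  0.1259]), np.float64(0.005233737873514871)) (array([0.6215, 0.0217, 0.1257]), np.float64(0.005224143550478035)) [ 0.6785 -0.0434  0.1258] 0.17303627070076805
[ 0.6591 -0.7521  0.0008] -48.772127869454955
```

```bash
python3 - <<'E'
from h import *
np.set_printoptions(precision=4,suppress=True)
t=cv2.imread('pics/top0.png');g=cv2.cvtColor(t,6).astype(float)
def cross(a,o):
    return [round(o+i+(a[i]-140)/(a[i]-a[i+1]),2) for i in range(len(a)-1) if (a[i]-140)*(a[i+1]-140)<0]
for u in (411,413,415,425,426,427,428): print(u,cross(g[165:225,u],165))
for v in (176,180,192,196,214): print(v,cross(g[v,402:438],402))
print('orange',tri(('top',326.2,116.6),('scene',368.2,276.3)))
E
```

```text
411 [np.float64(185.47), np.float64(204.41)]
413 [np.float64(185.51), np.float64(204.37)]
415 [np.float64(185.5), np.float64(204.37)]
425 [np.float64(172.45), np.float64(191.38), np.float64(198.05), np.float64(216.45)]
426 [np.float64(172.46), np.float64(191.38), np.float64(198.12), np.float64(216.98)]
427 [np.float64(172.48), np.float64(191.38), np.float64(197.98), np.float64(216.95)]
428 [np.float64(172.44), np.float64(191.4), np.float64(197.85), np.float64(216.88)]
176 [np.float64(423.77), np.float64(429.39)]
180 [np.float64(423.8), np.float64(429.56)]
192 [np.float64(409.8), np.float64(415.55)]
196 [np.float64(410.21), np.float64(415.54)]
214 [np.float64(424.81), np.float64(430.48)]
orange (array([ 0.6968, -0.0293,  0.0969]), np.float64(6.153378389073817e-06))
```

```bash
python3 - <<'E'
from h import *
np.set_printoptions(precision=4,suppress=True)
f=lambda u,v:onz('top',u,v,.073)
print(f(419.95,194.85), f(426.6,177)-f(427.65,214), f(426.5,172.46),f(427.8,216.95), f(412.75,195)-f(427.1,195))
E
```

```text
[ 0.4799 -0.2884  0.073 ] [0.1033 0.0007 0.    ] [ 0.5423 -0.3081  0.073 ] [ 0.4181 -0.3091  0.073 ] [0.0005 0.0401 0.    ]
```

Call:
apply_moves(
  targets="0.208 -0.802 0 0 0 0 -1;0.208 -0.802 0 0 0 0 -1;0.208 -0.802 0 0 0 0 -1;0.208 -0.802 0 0 0 0 -1;0.208 -0.802 0 0 0 0 -1;0.208 -0.802 0 0 0 0 -1;0.208 -0.802 0 0 0 0 -1;0.208 -0.802 0 0 0 0 -1;0.208 -0.802 0 0 0 0 -1;0.208 -0.802 0 0 0 0 -1",
  grip_force=30,
)

```text
time_s: 1.35
tcp_pos: [0.3448, 0.0942, 0.2312]
ee_rot: [[-0.0, -0.899, 0.437], [0.0, 0.437, 0.899], [-1.0, 0.0, -0.0]]
contact_force: [0.5, 0.3, 0.3]
finger_gap: 0.0849
```

Call:
apply_moves(
  targets="0.206 -0.802 0 0 0 0 -1;0.206 -0.802 0 0 0 0 -1;0.206 -0.802 0 0 0 0 -1;0.206 -0.802 0 0 0 0 -1;0.206 -0.802 0 0 0 0 -1;0.206 -0.802 0 0 0 0 -1;0.206 -0.802 0 0 0 0 -1;0.206 -0.802 0 0 0 0 -1;0.206 -0.802 0 0 0 0 -1;0.206 -0.802 0 0 0 0 -1",
)

```text
time_s: 2.6
tcp_pos: [0.4483, -0.3063, 0.2314]
ee_rot: [[-0.0, -0.899, 0.437], [0.0, 0.437, 0.899], [-1.0, 0.0, 0.0]]
contact_force: [-0.2, -0.4, 0.3]
finger_gap: 0.0857
```

```bash
python3 - <<'E'
from h import *
np.set_printoptions(precision=3,suppress=True)
s=manip.sense();print(s['time_s'],s['joints'],s['tcp_pos'],s['ee_rot'])
snap('wrist','w1')
m=manip.camera_model('wrist');print(np.array(m['mtx']),np.array(m['T_tool_cam']))
E
```

```text
2.6 [-0.685  0.338  1.67   0.     1.134 -1.804] [ 0.448 -0.306  0.231] [[-0.    -0.899  0.437]
 [ 0.     0.437  0.899]
 [-1.     0.     0.   ]]
[[309.707   0.    319.97 ]
 [  0.    309.707 200.536]
 [  0.      0.      1.   ]] [[-0.    -0.267  0.964 -0.143]
 [-0.001 -0.964 -0.267  0.068]
 [ 1.    -0.001  0.     0.   ]
 [ 0.     0.     0.     1.   ]]
```

View pics/w1.png

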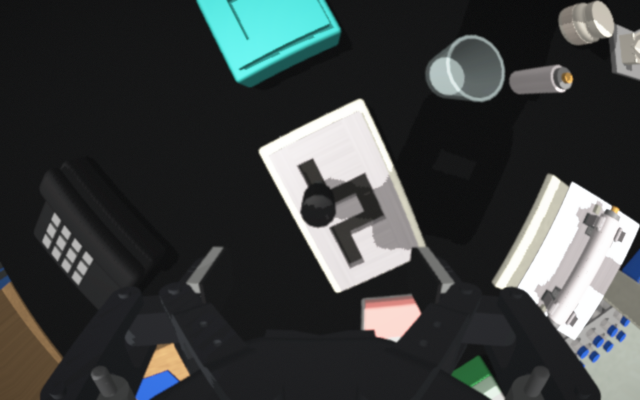

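```bash
cat >> h.py <<'E'
def wray(u,v,s):
    m=manip.camera_model('wrist'); K=np.array(m['mtx']); T=np.array(m['T_tool_cam'])
    a,b=(u-K[0,2]),(v-K[1,2]); r=np.hypot(a,b); th=r/K[0,0]
    d=np.array([np.sin(th)*a/max(r,1e-9),np.sin(th)*b/max(r,1e-9),np.cos(th)])
    R=np.array(s['ee_rot']); return R@T[:3,3]+np.array(s['tcp_pos']),R@T[:3,:3]@d
def wz(u,v,z,s):
    o,d=wray(u,v,s); return o+d*(z-o[2])/d[2]
def meet(r1,r2):
    (o1,d1),(o2,d2)=r1,r2
    t=np.linalg.lstsq(np.c_[d1,-d2],o2-o1,rcond=None)[0]; p,q=o1+t[0]*d1,o2+t[1]*d2
    return (p+q)/2,np.linalg.norm(p-q)
E
python3 - <<'E'
from h import *
np.set_printoptions(precision=4,suppress=True)
s=manip.sense(); w=cv2.imread('pics/w1.png'); g=cv2.cvtColor(w,6)
print('top',wz(319,208,.1505,s),'mid',wz(318,205,.128,s))
print('near end',wz(303,161,.073,s),'far end',wz(356,265,.073,s))
hsv=cv2.cvtColor(w,cv2.COLOR_BGR2HSV)[180:350,530:640]; m=cv2.inRange(hsv,(8,110,90),(35,255,255))
n,_,st,c=cv2.connectedComponentsWithStats(m)
for i in range(1,n): print(st[i],c[i]+[530,180])
cv2.imwrite('pics/m3.png',np.hstack([cv2.resize(w[95:295,240:440],(400,400)),cv2.resize(w[180:340,480:640],(400,400),interpolation=2)]))
E
```

```text
top [ 0.4482 -0.3069  0.1505] mid [ 0.4516 -0.3096  0.128 ]
near end [ 0.419  -0.3104  0.073 ] far end [ 0.5456 -0.3097  0.073 ]
[82 26  8  6 31] [615.0323 208.5161]
```

View pics/m3.png

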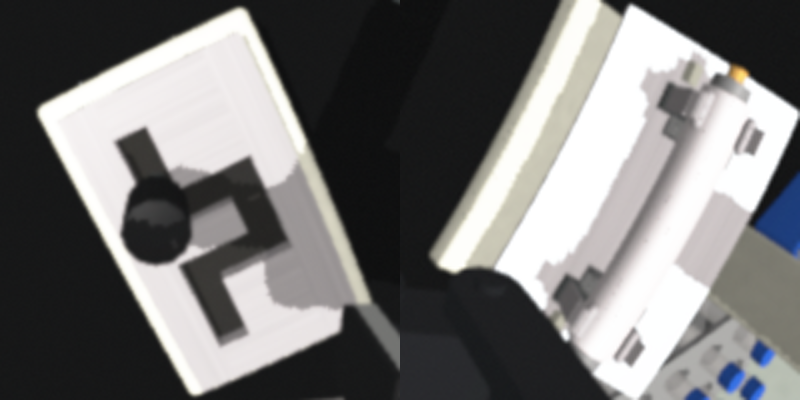

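Call:
apply_moves(
  targets="0.002 -0.001 -0.08 0 0 0 -1;0.002 -0.001 -0.16 0 0 0 -1;0.002 -0.001 -0.22 0 0 0 -1;0.002 -0.001 -0.244 0 0 0 -1;0.002 -0.001 -0.244 0 0 0 -1;0.002 -0.001 -0.244 0 0 0 0;0.002 -0.001 -0.244 0 0 0 1;0.002 -0.001 -0.244 0 0 0 1;0.002 -0.001 -0.244 0 0 0 1;0.002 -0.001 -0.244 0 0 0 1;0.002 -0.001 -0.244 0 0 0 1;0.002 -0.001 -0.244 0 0 0 1",
  grip_force=30,
)

```text
time_s: 4.15
tcp_pos: [0.4493, -0.3084, 0.1099]
ee_rot: [[0.001, -0.899, 0.438], [-0.001, 0.438, 0.899], [-1.0, -0.001, -0.0]]
contact_force: [-1.2, -0.3, 5.3]
finger_gap: 0.0273
```

Call:
apply_moves(
  targets="0.014 0 0 0 0 0 1;0.027 0 0 0 0 0 1;0.027 0 0 0 0 0 1;0.027 0 0 0 0 0 1;0.027 0.02 0 0 0 0 1;0.027 0.04 0 0 0 0 1;0.027 0.06 0 0 0 0 1;0.027 0.08 0 0 0 0 1;0.027 0.08 0 0 0 0 1;0.027 0.08 0 0 0 0 1",
)

```text
time_s: 5.4
tcp_pos: [0.4629, -0.2683, 0.1097]
ee_rot: [[0.001, -0.899, 0.438], [-0.001, 0.438, 0.899], [-1.0, -0.001, -0.0]]
contact_force: [0.5, -1.3, 6.3]
finger_gap: 0.0272
```

Call:
apply_moves(
  targets="0.02 0 0 0 0 0 1;0.04 0 0 0 0 0 1;0.06 0 0 0 0 0 1;0.072 0 0 0 0 0 1;0.072 0 0 0 0 0 1;0.072 0 0 0 0 0 1;0.072 -0.02 0 0 0 0 1;0.072 -0.04 0 0 0 0 1;0.072 -0.06 0 0 0 0 1;0.072 -0.08 0 0 0 0 1;0.072 -0.08 0 0 0 0 1;0.072 -0.08 0 0 0 0 1",
)

```text
time_s: 6.9
tcp_pos: [0.4989, -0.3083, 0.1098]
ee_rot: [[0.001, -0.899, 0.439], [-0.0, 0.439, 0.899], [-1.0, -0.001, 0.0]]
contact_force: [0.8, 0.3, 7.5]
finger_gap: 0.0273
```

Call:
apply_moves(
  targets="0.02 0 0 0 0 0 1;0.04 0 0 0 0 0 1;0.06 0 0 0 0 0 1;0.072 0 0 0 0 0 1;0.074 0 0 0 0 0 1;0.076 0 0 0 0 0 1;0.076 0 0 0 0 0 1",
)

```text
time_s: 7.78
tcp_pos: [0.5361, -0.3081, 0.1098]
ee_rot: [[-0.001, -0.899, 0.438], [0.0, 0.438, 0.899], [-1.0, 0.001, -0.0]]
contact_force: [-4.6, -0.5, 9.7]
finger_gap: 0.0273
```

Call:
apply_moves(
  targets="0.003 0 0 0 0 0 1;0.004 0 0 0 0 0 1;0.004 0 0 0 0 0 1",
)

```text
time_s: 8.15
tcp_pos: [0.5368, -0.3081, 0.1097]
ee_rot: [[-0.004, -0.899, 0.438], [0.001, 0.438, 0.899], [-1.0, 0.004, -0.001]]
contact_force: [-13.2, 0.4, 13.6]
finger_gap: 0.0271
```

Call:
apply_moves(
  targets="-0.003 0 0 0 0 0 1;-0.003 0 0 0 0 0 -1;-0.003 0 0 0 0 0 -1;-0.003 0 0 0 0 0 -1;-0.003 0 0 0 0 0 -1;-0.003 0 0.1 0 0 0 -1;-0.003 0 0.2 0 0 0 -1;-0.003 0 0.3 0 0 0 -1;-0.003 0 0.4 0 0 0 -1;-0.003 0 0.4 0 0 0 -1",
)

```text
time_s: 9.4
tcp_pos: [0.5382, -0.3088, 0.3135]
ee_rot: [[0.006, -0.899, 0.438], [-0.004, 0.438, 0.899], [-1.0, -0.007, -0.001]]
contact_force: [-0.7, 0.1, -1.2]
finger_gap: 0.0855
```

```bash
python3 - <<'E'
from h import *
np.set_printoptions(precision=4,suppress=True)
s=manip.sense();print(s['time_s'],s['tcp_pos'],s['contact_force'],s['joints']); snap('top','top1');w=snap('wrist','w2');t=cv2.imread('pics/top1.png')
cv2.imwrite('pics/m4.png',np.hstack([cv2.resize(t[150:240,380:460],(340,400)),cv2.resize(w,(460,288)).copy() if 0 else cv2.copyMakeBorder(cv2.resize(w,(460,288)),0,112,0,0,0)]))
E
```

```text
9.4 [ 0.5382 -0.3088  0.3135] [-0.658   0.0798 -1.1941] [-0.596   0.4134  1.3568  0.      1.3644 -1.7131]
```

View pics/m4.png

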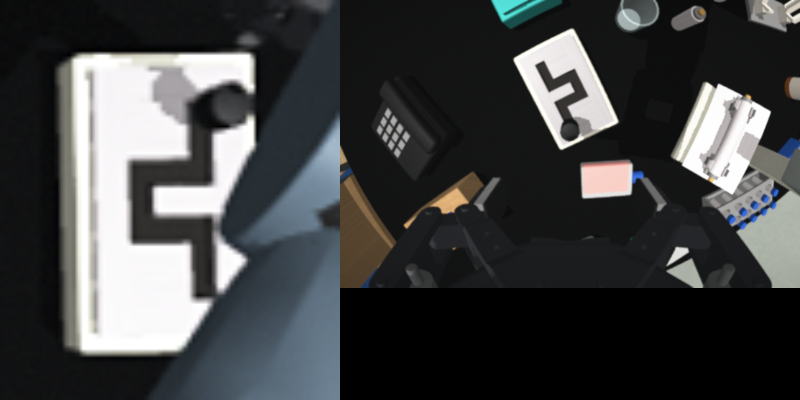

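```bash
python3 - <<'E'
from h import *
np.set_printoptions(precision=4,suppress=True)
s=manip.sense(); w=cv2.imread('pics/w2.png')
x,y,ww,h=460,100,140,180
hsv=cv2.cvtColor(w,cv2.COLOR_BGR2HSV)[y:y+h,x:x+ww]; m=cv2.inRange(hsv,(8,90,90),(35,255,255))
n,_,st,c=cv2.connectedComponentsWithStats(m)
for i in range(1,n): print(st[i],c[i]+[x,y])
u=[(c[i]+[x,y]) for i in range(1,n) if st[i][4]>5]
for p in u:
  for q in ((356.5,99.),(307.6,142.4)): 
    r=meet(wray(*p,s),ray('top',*q)); print(p,q,r)
cv2.imwrite('pics/m5.png',cv2.resize(w[100:280,470:620],(600,720),interpolation=2)[:600])
E
```

```text
[104  31   8   6  33] [567.7576 133.3636]
[ 52 146   7   8  35] [515.1714 249.3714]
[567.7576 133.3636] (356.5, 99.0) (array([ 0.6349, -0.0867,  0.2499]), np.float64(0.13150306889343244))
[567.7576 133.3636] (307.6, 142.4) (array([0.6209, 0.022 , 0.1235]), np.float64(0.001995038260863342))
[515.1714 249.3714] (356.5, 99.0) (array([ 0.7369, -0.1102,  0.123 ]), np.float64(0.0013083560968612286))
[515.1714 249.3714] (307.6, 142.4) (array([ 0.6758, -0.0464,  0.1253]), np.float64(0.17353534506381665))
```

View pics/m5.png

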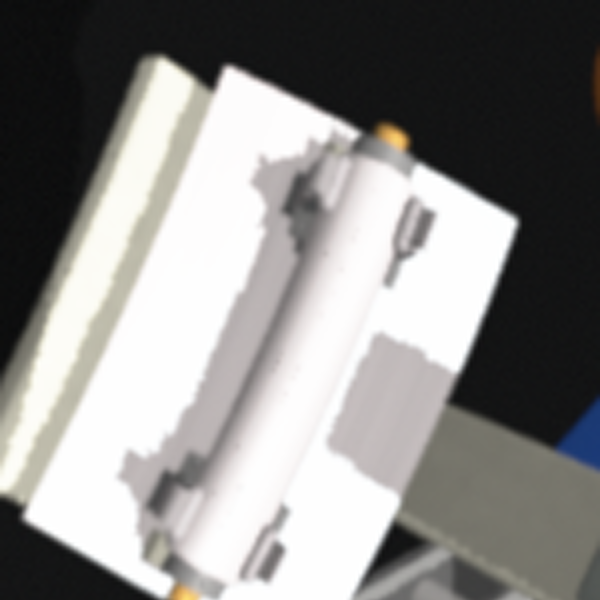

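```bash
python3 - <<'E'
from h import *
from scipy.spatial.transform import Rotation as R
np.set_printoptions(precision=4,suppress=True)
s=manip.sense()
def fr(x,z): return np.c_[x,np.cross(z,x),z]
d=np.array([.6595,-.7516,0]);d/=np.linalg.norm(d);h=np.array([d[1],-d[0],0])
a=np.radians(35);zc=np.sin(a)*h+np.cos(a)*np.array([0,0,1]);u=np.cross(d,zc);u=u if u[2]>0 else -u
T=fr(-zc,u);C=fr(np.array([0,0,-1.]),np.array([.4375,.8992,0]))
np.save('T.npy',T)
rv=R.from_matrix(T@C.T).as_rotvec();print(T,rv,rv/2)
mid=np.array([.679,-.044,.1235]);pre=mid+.021*-zc+.15*zc;print(pre,(pre-np.array([.5370,-.3085,.309]))/.5)
print('grasp from pre',-.15*zc/.5,zc)
E
```

```text
[[ 0.4311 -0.6596  0.6157]
 [ 0.3783  0.7517  0.5403]
 [-0.8192 -0.      0.5736]] [ 0.4888 -0.3729 -0.3852] [ 0.2444 -0.1865 -0.1926]
[ 0.6234 -0.0928  0.2292] [ 0.1728  0.4314 -0.1597]
grasp from pre [ 0.1293  0.1135 -0.2457] [-0.4311 -0.3783  0.8192]
```

Call:
apply_moves(
  targets="0.04 0.1 0 0.06 -0.047 -0.048 -1;0.08 0.2 0 0.122 -0.093 -0.096 -1;0.13 0.32 -0.05 0.183 -0.14 -0.145 -1;0.173 0.431 -0.1 0.2444 -0.1865 -0.1926 -1;0.173 0.431 -0.16 0.2444 -0.1865 -0.1926 -1;0.173 0.431 -0.16 0.2444 -0.1865 -0.1926 -1;0.173 0.431 -0.16 0.2444 -0.1865 -0.1926 -1;0.173 0.431 -0.16 0.2444 -0.1865 -0.1926 -1;0.173 0.431 -0.16 0.2444 -0.1865 -0.1926 -1;0.173 0.431 -0.16 0.2444 -0.1865 -0.1926 -1",
)

```text
time_s: 10.75
tcp_pos: [0.6237, -0.0929, 0.2297]
ee_rot: [[0.432, -0.659, 0.616], [0.378, 0.752, 0.54], [-0.819, -0.0, 0.574]]
contact_force: [0.4, 0.6, -1.0]
finger_gap: 0.0855
```

```bash
python3 - <<'E'
from h import *
np.set_printoptions(precision=4,suppress=True)
s=manip.sense();print(s['time_s'],s['tcp_pos'],s['ee_rot'],s['contact_force'],s['joints']);w=snap('wrist','w3')
hsv=cv2.cvtColor(w,cv2.COLOR_BGR2HSV); m=cv2.inRange(hsv,(8,90,90),(35,255,255))
n,_,st,c=cv2.connectedComponentsWithStats(m)
for i in range(1,n):
  if st[i][4]>15: print(st[i],c[i],wz(*c[i],.1235,s))
E
```

```text
10.75 [ 0.6237 -0.0929  0.2297] [[ 0.4318 -0.6588  0.6161]
 [ 0.3779  0.7523  0.5396]
 [-0.819  -0.0001  0.5738]] [ 0.3893  0.5671 -0.953 ] [-0.4478  0.3982  1.716   0.7344  0.9065 -1.5978]
[401   0   9  18  76] [404.9474   6.5921] [0.6363 0.1837 0.1235]
[436   0  46  24 696] [456.9124   8.3391] [0.7023 0.2889 0.1235]
[557   0  64   6 288] [582.3021   2.684 ] [1.5114 1.8866 0.1235]
[615   0  14   7  17] [621.4706   3.8235] [ -5.0728 -11.2223   0.1235]
[313  93  13   7  85] [319.1294  96.0588] [0.6227 0.0207 0.1235]
[315 279  12   3  30] [320.5    279.8667] [ 0.7404 -0.1116  0.1235]
```

View pics/w3.png

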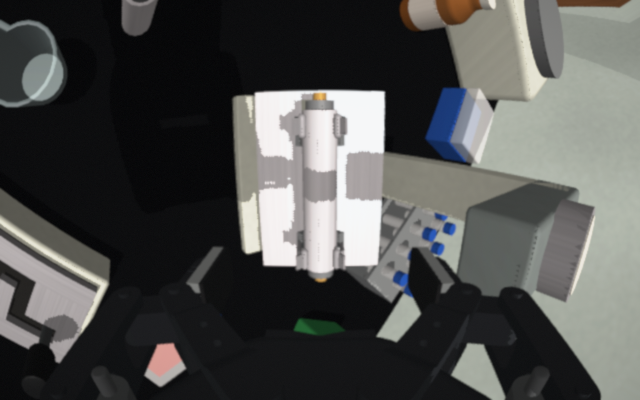

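Call:
apply_moves(
  targets="0.034 0.03 -0.0655 0 0 0 -1;0.069 0.0605 -0.131 0 0 0 -1;0.1 0.0875 -0.19 0 0 0 -1;0.12 0.105 -0.228 0 0 0 -1;0.1293 0.1135 -0.2457 0 0 0 -1;0.1293 0.1135 -0.2457 0 0 0 -1;0.1293 0.1135 -0.2457 0 0 0 -1",
  grip_force=70,
)

```text
time_s: 11.68
tcp_pos: [0.6884, -0.0364, 0.1074]
ee_rot: [[0.432, -0.659, 0.616], [0.378, 0.752, 0.54], [-0.819, -0.001, 0.574]]
contact_force: [-0.2, -0.1, -0.5]
finger_gap: 0.0855
```

Call:
apply_moves(
  targets="0 0 0 0 0 0 0;0 0 0 0 0 0 1;0 0 0 0 0 0 1;0 0 0 0 0 0 1;0 0 0 0 0 0 1;0 0 0 0 0 0 1;0 0 0 0 0 0 1",
)

```text
time_s: 12.55
tcp_pos: [0.6882, -0.0361, 0.1069]
ee_rot: [[0.431, -0.659, 0.616], [0.378, 0.752, 0.54], [-0.819, 0.0, 0.574]]
contact_force: [-5.2, -2.3, 6.4]
finger_gap: 0.0301
```

Call:
apply_moves(
  targets="-0.0043 -0.0038 0.0082 0 0 0 1;-0.0086 -0.0076 0.0164 0 0 0 1;-0.0129 -0.0113 0.0246 0 0 0 1;-0.0172 -0.0151 0.0328 0 0 0 1;-0.0216 -0.0189 0.041 0 0 0 1;-0.0259 -0.0227 0.0492 0 0 0 1;-0.0302 -0.0265 0.0573 0 0 0 1;-0.0345 -0.0303 0.0655 0 0 0 1;-0.0388 -0.034 0.0737 0 0 0 1;-0.0431 -0.0378 0.0819 0 0 0 1;-0.0517 -0.0454 0.0983 0 0 0 1;-0.0604 -0.053 0.1147 0 0 0 1;-0.0604 -0.053 0.1147 0 0 0 1",
)

```text
time_s: 14.18
tcp_pos: [0.6581, -0.0629, 0.1648]
ee_rot: [[0.433, -0.659, 0.616], [0.378, 0.753, 0.54], [-0.819, -0.001, 0.574]]
contact_force: [0.6, 0.4, -2.2]
finger_gap: 0.03
```

```bash
python3 - <<'E'
from h import *
np.set_printoptions(precision=4,suppress=True)
s=manip.sense();print(s['time_s'],s['tcp_pos'],s['contact_force'],s['joints']);w=snap('wrist','w4')
cv2.imwrite('pics/w4c.png',w[50:320,200:440])
# cradle: V block measure from top0
t=cv2.imread('pics/top0.png')[165:230,168:250];hsv=cv2.cvtColor(t,cv2.COLOR_BGR2HSV)
g=cv2.cvtColor(t,6);m=(g>60).astype('uint8');cn=max(cv2.findContours(m,0,2)[0],key=cv2.contourArea);r=cv2.minAreaRect(cn)
print('base',r, r[0][0]+168,r[0][1]+165); b=cv2.boxPoints(r)+[168,165];P=np.array([onz('top',*q,.014) for q in b]);print(P,P.mean(0))
m=(g>225).astype('uint8');n,_,st,c=cv2.connectedComponentsWithStats(m)
for i in range(1,n):
  if st[i][4]>20:print(st[i],c[i]+[168,165],onz('top',*(c[i]+[168,165]),.062))
E
```

```text
14.175 [ 0.6581 -0.0629  0.1648] [ 0.5654  0.3845 -2.2126] [-0.3733  0.5229  1.7036  0.8074  0.7824 -1.644 ]
base ((39.13404846191406, 32.44102096557617), (59.80363082885742, 31.48104476928711), 21.250505447387695) 207.13404846191406 197.44102096557617
[[0.4722 0.4172 0.014 ]
 [0.5576 0.3839 0.014 ]
 [0.4921 0.2218 0.014 ]
 [0.407  0.2555 0.014 ]] [0.4822 0.3196 0.014 ]
[  8  14  16  22 174] [183.9943 189.9655] [0.5023 0.3708 0.062 ]
[ 46  29  16  22 169] [221.7337 204.4497] [0.4604 0.2657 0.062 ]
```

View pics/w4c.png

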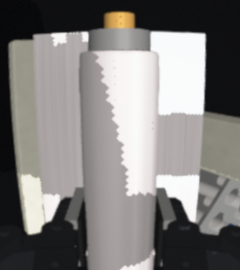

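```bash
python3 - <<'E'
from h import *
from scipy.spatial.transform import Rotation as R
np.set_printoptions(precision=4,suppress=True)
T=np.load('T.npy');a=np.radians(68.2);y=np.array([np.cos(a),np.sin(a),0]);x=np.array([0,0,-1.])
D=np.c_[x,y,np.cross(x,y)];rv=R.from_matrix(D@T.T).as_rotvec();print(rv,np.degrees(np.linalg.norm(rv)),rv/2)
for f in(.25,.5,.75,1): print(f,rv/2*f)
E
```

```text
[-0.1085  0.6327 -1.0648] 71.24117732162492 [-0.0543  0.3164 -0.5324]
0.25 [-0.0136  0.0791 -0.1331]
0.5 [-0.0271  0.1582 -0.2662]
0.75 [-0.0407  0.2373 -0.3993]
1 [-0.0543  0.3164 -0.5324]
```

Call:
apply_moves(
  targets="-0.03 -0.026 0.058 0 0 0 1;-0.06 -0.052 0.117 0 0 0 1;-0.09 -0.078 0.175 0 0 0 1;-0.116 -0.104 0.233 0 0 0 1;-0.15 -0.06 0.24 -0.0054 0.0316 -0.0532 1;-0.19 -0.01 0.25 -0.0109 0.0633 -0.1065 1;-0.23 0.05 0.26 -0.0163 0.0949 -0.1597 1;-0.27 0.1 0.27 -0.0217 0.1266 -0.213 1;-0.31 0.15 0.273 -0.0271 0.1582 -0.2662 1;-0.34 0.2 0.273 -0.0326 0.1898 -0.3194 1;-0.352 0.27 0.273 -0.038 0.2215 -0.3727 1;-0.352 0.35 0.273 -0.0434 0.2531 -0.4259 1;-0.352 0.43 0.273 -0.0489 0.2848 -0.4792 1;-0.352 0.51 0.24 -0.0543 0.3164 -0.5324 1;-0.352 0.6 0.2 -0.0543 0.3164 -0.5324 1;-0.352 0.69 0.15 -0.0543 0.3164 -0.5324 1;-0.352 0.764 0.113 -0.0543 0.3164 -0.5324 1;-0.352 0.764 0.113 -0.0543 0.3164 -0.5324 1;-0.352 0.764 0.113 -0.0543 0.3164 -0.5324 1;-0.352 0.764 0.113 -0.0543 0.3164 -0.5324 1",
)

```text
time_s: 16.73
tcp_pos: [0.4823, 0.319, 0.221]
ee_rot: [[0.001, 0.373, 0.928], [0.0, 0.928, -0.373], [-1.0, 0.001, 0.001]]
contact_force: [-0.1, -1.2, -2.6]
finger_gap: 0.0303
```

```bash
python3 - <<'E'
from h import *
np.set_printoptions(precision=4,suppress=True)
s=manip.sense();print(s['time_s'],s['tcp_pos'],s['ee_rot'],s['contact_force'],s['ft_torque'],s['finger_gap'],s['joints']);w=snap('wrist','w5')
E
```

```text
16.725 [0.4823 0.319  0.221 ] [[ 0.0007  0.373   0.9278]
 [ 0.0004  0.9278 -0.373 ]
 [-1.      0.0006  0.0006]] [-0.11   -1.1797 -2.5663] [ 0.0108 -0.012  -0.0173] 0.030269718630582296 [ 0.5038  0.412   1.5885 -0.      1.1403  0.886 ]
```

View pics/w5.png

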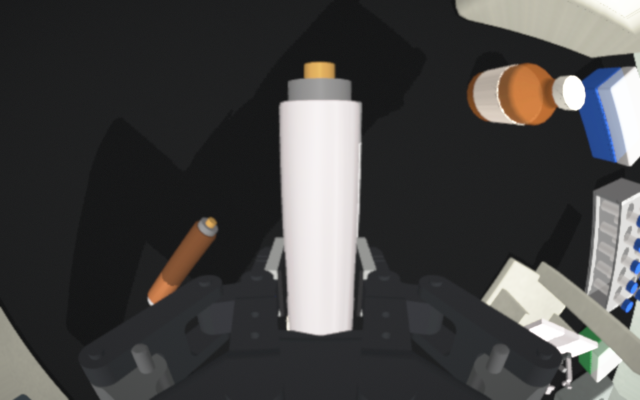

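Call:
apply_moves(
  targets="-0.1 0.04 0 0 0 0 1;-0.2 0.08 0 0 0 0 1;-0.222 0.089 0 0 0 0 1;-0.222 0.089 0 0 0 0 1;-0.222 0.089 0 0 0 0 1;-0.222 0.089 0 0 0 0 1",
)

```text
time_s: 17.52
tcp_pos: [0.372, 0.3637, 0.2203]
ee_rot: [[0.0, 0.373, 0.928], [-0.0, 0.928, -0.373], [-1.0, -0.0, 0.0]]
contact_force: [-0.6, -1.2, -1.6]
finger_gap: 0.0299
```

```bash
python3 - <<'E'
from h import *
np.set_printoptions(precision=4,suppress=True)
s=manip.sense();print(s['time_s'],s['tcp_pos']);w=snap('wrist','w6')
# where things should be
g=cv2.cvtColor(w,6)
x,y,W,H=362,40,130,260
for th in(60,200):
  m=(g[y:y+H,x:x+W]>th).astype('uint8');n,_,st,c=cv2.connectedComponentsWithStats(m)
  for i in range(1,n):
    if st[i][4]>150: print(th,st[i],c[i]+[x,y],wz(*(c[i]+[x,y]),.062,s))
cv2.imwrite('pics/w6c.png',cv2.resize(w[30:330,300:560],None,fx=2,fy=2))
E
```

```text
17.525 [0.372  0.3637 0.2203]
60 [   17    62    89   149 10688] [419.7919 173.8049] [0.4713 0.3375 0.062 ]
60 [  0 197  15  44 422] [366.9265 260.1754] [0.3882 0.2677 0.062 ]
200 [  20   68   84  141 7939] [420.5376 176.4173] [0.4712 0.3346 0.062 ]
```

View pics/w6c.png

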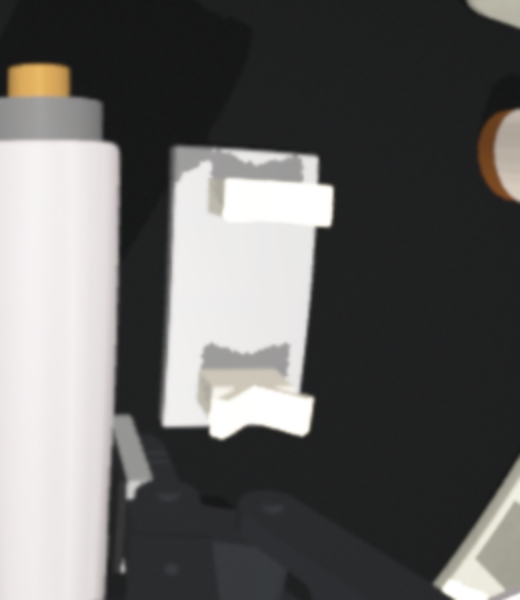

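```bash
python3 - <<'E'
from h import *
np.set_printoptions(precision=4,suppress=True)
s=manip.sense()
c=np.array([.482,.319]);a=np.radians(68.2);Y=np.array([np.cos(a),np.sin(a)]);X=np.array([Y[1],-Y[0]])
f=lambda q,z:wz(300+q[0]/2,30+q[1]/2,z,s)[:2]
for n,q in dict(UL=(225,178),UR=(333,184),LR=(331,228),LL=(224,222),lUR=(314,397),lLR=(307,437),lLL=(213,438),lUL=(211,400)).items():
  p=f(q,.071);print(n,p,'across %.4f along %.4f'%((p-c)@X,(p-c)@Y))
for n,q in dict(bUL=(172,146),bUR=(319,155),bLL=(162,426)).items():
  p=f(q,.014);print(n,p,'across %.4f along %.4f'%((p-c)@X,(p-c)@Y))
E
```

```text
UL [0.4795 0.3939] across -0.0301 along 0.0686
UR [0.5342 0.3727] across 0.0285 along 0.0692
LR [0.526  0.3517] across 0.0287 along 0.0467
LL [0.4717 0.3739] across -0.0299 along 0.0472
lUR [0.4923 0.2673] across 0.0288 along -0.0442
lLR [0.483  0.2456] across 0.0282 along -0.0678
lLL [0.432  0.2679] across -0.0275 along -0.0661
lUL [0.4371 0.2892] across -0.0307 along -0.0443
bUL [0.4724 0.415 ] across -0.0446 along 0.0856
bUR [0.5576 0.3815] across 0.0470 along 0.0862
bLL [0.4106 0.258 ] across -0.0436 along -0.0831
```

Call:
apply_moves(
  targets="0.1 -0.04 0 0 0 0 1;0.2 -0.079 0 0 0 0 1;0.2224 -0.088 0 0 0 0 1;0.2224 -0.088 0 0 0 0 1;0.2224 -0.088 -0.1 0 0 0 1;0.2224 -0.088 -0.2 0 0 0 1;0.2224 -0.088 -0.27 0 0 0 1;0.2224 -0.088 -0.3 0 0 0 1;0.2224 -0.088 -0.32 0 0 0 1;0.2224 -0.088 -0.328 0 0 0 1;0.2224 -0.088 -0.328 0 0 0 1;0.2224 -0.088 -0.328 0 0 0 1",
)

```text
time_s: 19.08
tcp_pos: [0.4826, 0.3203, 0.0571]
ee_rot: [[0.001, 0.372, 0.928], [0.001, 0.928, -0.372], [-1.0, 0.001, 0.001]]
contact_force: [0.2, 0.7, -2.7]
finger_gap: 0.0302
```

```bash
python3 - <<'E'
from h import *
np.set_printoptions(precision=4,suppress=True)
s=manip.sense();print(s['time_s'],s['tcp_pos'],s['contact_force'],s['ft_torque'])
w=snap('wrist','w7')
hsv=cv2.cvtColor(w,cv2.COLOR_BGR2HSV)[30:110,280:360]; m=cv2.inRange(hsv,(8,90,90),(35,255,255))
ys,xs=np.where(m>0);u,v0,v1=280+xs.mean(),30+ys.min(),30+ys.max()+1;print(u,v0,v1)
p=wz(u,v0,s['tcp_pos'][2]+.0206,s)-s['tcp_pos'];R=np.array(s['ee_rot']);print('nipple tip in tool',R.T@p)
E
```

```text
19.075 [0.4826 0.3203 0.0571] [ 0.2393  0.6835 -2.694 ] [-0.0112 -0.0225  0.012 ]
319.01419878296144 61 78
nipple tip in tool [-0.0205  0.0903 -0.0005]
```

Call:
apply_moves(
  targets="0 0 -0.003 0 0 0 1;0 0 -0.006 0 0 0 1;0 0 -0.009 0 0 0 1;0 0 -0.012 0 0 0 1;0 0 -0.012 0 0 0 1",
)

```text
time_s: 19.75
tcp_pos: [0.4842, 0.3202, 0.0527]
ee_rot: [[0.004, 0.372, 0.928], [0.001, 0.928, -0.372], [-1.0, 0.003, 0.003]]
contact_force: [0.3, -6.4, 19.8]
finger_gap: 0.0302
```

```bash
python3 - <<'E'
from h import *
np.set_printoptions(precision=4,suppress=True)
s=manip.sense();R=np.array(s['ee_rot']);print(s['tcp_pos'],R,R.T@s['contact_force'],R.T@s['ft_torque'])
w=snap('wrist','w8');t=snap('top','t8');sc=snap('scene','s8')
def body(n):
  g=cv2.cvtColor(cv2.imread(f'pics/{n}.png'),6).astype(float)
  for v in (110,130,150,170):
    r=g[v,250:400];i=np.where(r>110)[0];print(n,v,250+i.min(),250+i.max(),end='; ')
  print()
body('w5');body('w7');body('w8');body('w4')
E
```

```text
[0.4842 0.3202 0.0527] [[ 0.004   0.3724  0.9281]
 [ 0.0011  0.9281 -0.3724]
 [-1.      0.0025  0.0033]] [-19.8041  -5.793    2.7069] [ 0.1719 -0.4094 -1.0199]
w5 110 279 361; w5 130 280 360; w5 150 280 360; w5 170 281 360; 
w7 110 250 396; w7 130 250 395; w7 150 251 394; w7 170 251 394; 
w8 110 250 395; w8 130 250 394; w8 150 250 394; w8 170 250 393; 
w4 110 250 399; w4 130 250 399; w4 150 250 399; w4 170 250 399;
```

Call:
apply_moves(
  targets="0 0 0.004 0 0 0 1;0 0 0.01 0 0 0 1;0 0 0.012 0 0 0 1;0 0 0.012 0 0 0 1",
)

```text
time_s: 20.4
tcp_pos: [0.4819, 0.3201, 0.0561]
ee_rot: [[-0.001, 0.372, 0.928], [-0.0, 0.928, -0.372], [-1.0, -0.001, -0.0]]
contact_force: [0.0, 0.2, -2.8]
finger_gap: 0.03
```

```bash
python3 - <<'E'
from h import *
np.set_printoptions(precision=4,suppress=True)
s=manip.sense();R=np.array(s['ee_rot']);print(s['tcp_pos'],R.T@s['contact_force'],R.T@s['ft_torque'],s['finger_gap'])
g=cv2.cvtColor(cv2.imread('pics/w5.png'),6).astype(float)
S=dict(tcp_pos=[0,0,0],ee_rot=np.eye(3))
E=[]
for v in range(108,225,8):
  r=g[v];
  def cr(rng,up):
    for i in rng:
      a,b=r[i],r[i+1]
      if (a-115)*(b-115)<=0 and a!=b: return i+(a-115)/(a-b)
  l=cr(range(320,260,-1),0);q=cr(range(320,390),1)
  E.append((v,l,q))
L=[wray(l,v,S) for v,l,q in E];Q=[wray(q,v,S) for v,l,q in E]
# each edge: tangent plane through camera: normal via SVD
o=L[0][0]
nl=np.linalg.svd(np.array([d for _,d in L]))[2][2];nr=np.linalg.svd(np.array([d for _,d in Q]))[2][2]
ax=np.cross(nl,nr);ax/=np.linalg.norm(ax);ax*=np.sign(ax[1]);print('axis dir in tool',ax,'tilt deg',np.degrees(np.arcsin(ax[0])),np.degrees(np.arcsin(ax[2])))
# axis point: distance .016 from both planes
nl*=np.sign(nl[2]);nr*=-np.sign(nr[2]) 
A=np.array([nl,nr,[0,1,0]]);p=np.linalg.solve(A,[.016+nl@o,.016+nr@o,0.0]);print('axis at tool y=0',p,'at y=.09',p+ax*(.09/ax[1]))
print([(v,round(float(l),1),round(float(q),1)) for v,l,q in E][::4])
E
```

```text
[0.4819 0.3201 0.0561] [ 2.8109  0.1776 -0.0263] [0.0237 0.0254 0.0515] 0.030017850067246984
axis dir in tool [ 0.0228  0.9997 -0.0055] tilt deg 1.307512236710308 -0.312932342399276
axis at tool y=0 [-0.0212  0.      0.0002] at y=.09 [-0.0191  0.09   -0.0003]
[(108, 278.9, 360.9), (140, 279.6, 360.5), (172, 280.4, 360.5), (204, 281.6, 359.5)]
```

Call:
apply_moves(
  targets="0.0037 -0.0015 0 0 0 0 1;0.0037 -0.0015 -0.003 0 0 0 1;0.0037 -0.0015 -0.006 0 0 0 1;0.0037 -0.0015 -0.008 0 0 0 1;0.0037 -0.0015 -0.008 0 0 0 1",
)

```text
time_s: 21.02
tcp_pos: [0.4841, 0.3193, 0.0528]
ee_rot: [[0.0, 0.372, 0.928], [-0.0, 0.928, -0.372], [-1.0, -0.0, 0.0]]
contact_force: [-2.2, -1.4, 5.6]
finger_gap: 0.03
```

```bash
cat > st.py <<'E'
from h import *
np.set_printoptions(precision=4,suppress=True)
s=manip.sense();R=np.array(s['ee_rot']);print(s['time_s'],s['tcp_pos'],'F',R.T@s['contact_force'],'M',R.T@s['ft_torque'],s['finger_gap'],R[:,0])
E
python3 st.py
```

```text
21.025 [0.4841 0.3193 0.0528] F [-5.55   -2.0687 -1.4968] M [ 0.1205  0.18   -0.4555] 0.030014409650687232 [ 0.     -0.0001 -1.    ]
```

Call:
apply_moves(
  targets="-0.0013 0.0005 0 0 0 0 1;-0.0013 0.0005 0 0 0 0 1;-0.0013 0.0005 -0.001 0 0 0 1;-0.0013 0.0005 -0.002 0 0 0 1;-0.0013 0.0005 -0.003 0 0 0 1;-0.0013 0.0005 -0.003 0 0 0 1",
  grip_force=20,
)

```text
time_s: 21.78
tcp_pos: [0.4841, 0.3195, 0.0525]
ee_rot: [[0.001, 0.372, 0.928], [0.0, 0.928, -0.372], [-1.0, 0.001, 0.001]]
contact_force: [-3.6, -8.7, 21.3]
finger_gap: 0.0301
```

```bash
python3 st.py
```

```text
21.775 [0.4841 0.3195 0.0525] F [-21.2646  -9.4023  -0.1069] M [ 0.2524  0.0183 -1.477 ] 0.030056697799948743 [ 0.0013  0.0001 -1.    ]
```

Call:
apply_moves(
  targets="0 0 0.008 0 0 0 1;0.0007 0.0019 0.012 0.0243 -0.0097 0 1;0.0007 0.0019 0.01 0.0243 -0.0097 0 1;0.0007 0.0019 0.005 0.0243 -0.0097 0 1;0.0007 0.0019 0.0026 0.0243 -0.0097 0 1;0.0007 0.0019 0.0026 0.0243 -0.0097 0 1",
  grip_force=50,
)

```text
time_s: 22.52
tcp_pos: [0.4843, 0.3208, 0.0529]
ee_rot: [[0.02, 0.371, 0.928], [0.048, 0.927, -0.372], [-0.999, 0.052, 0.001]]
contact_force: [-0.8, -2.6, 11.0]
finger_gap: 0.0301
```

```bash
python3 st.py
```

```text
22.525 [0.4843 0.3208 0.0529] F [-11.1045  -2.1708   0.276 ] M [ 0.1238 -0.0746 -0.9035] 0.03010899453009813 [ 0.0201  0.0481 -0.9986]
```

```bash
python3 - <<'E'
from h import *
np.set_printoptions(precision=4,suppress=True)
snap('wrist','w9');snap('top','t9');snap('scene','s9')
for n in('w5','w6','w7','w8','w9'):
  w=cv2.imread(f'pics/{n}.png');m=cv2.inRange(cv2.cvtColor(w,cv2.COLOR_BGR2HSV)[30:110,280:360],(8,90,60),(35,255,255))
  wd=m[:, :].sum(1)/255; ys,xs=np.where(m>0); print(n,'n',len(ys),'v',30+ys.min(),30+ys.max(),'u',280+xs.min(),280+xs.max(),'maxw',wd.max())
for n,x,y,W,H in(('t8',170,160,90,80),('t9',170,160,90,80),('s8',370,150,90,70),('s9',370,150,90,70)):
  w=cv2.imread(f'pics/{n}.png')[y:y+H,x:x+W];m=cv2.inRange(cv2.cvtColor(w,cv2.COLOR_BGR2HSV),(8,90,60),(35,255,255))
  k,_,st,c=cv2.connectedComponentsWithStats(m);print(n,[(st[i][4],(c[i]+[x,y]).round(1)) for i in range(1,k) if st[i][4]>3])
E
```

```text
w5 n 534 v 61 77 u 303 335 maxw 33.0
w6 n 535 v 61 77 u 303 335 maxw 33.0
w7 n 535 v 61 77 u 303 335 maxw 33.0
w8 n 521 v 61 78 u 304 335 maxw 32.0
w9 n 458 v 62 78 u 304 334 maxw 31.0
t8 [(np.int32(14), array([230.6, 207.9]))]
t9 [(np.int32(13), array([230.5, 207.8]))]
s8 [(np.int32(73), array([373. , 167.1])), (np.int32(17), array([380.5, 170.1])), (np.int32(9), array([442.4, 177.2])), (np.int32(24), array([386.2, 184.5]))]
s9 [(np.int32(73), array([373. , 167.1])), (np.int32(16), array([380.4, 170.2])), (np.int32(7), array([442.4, 176.7])), (np.int32(26), array([386. , 184.5]))]
```

```bash
python3 - <<'E'
from h import *
np.set_printoptions(precision=4,suppress=True)
s=manip.sense();T=np.array(s['tcp_pos']);a=np.radians(68.2);Y=np.array([np.cos(a),np.sin(a),0])
print('-Y end',tri(('top',230.5,207.8),('scene',386,184.5)))
c=T.copy();c[2]=.07
for z in(.066,.07,.074,.078):
  c[2]=z;print(z,'+Y',proj('scene',c+.086*Y),'-Y',proj('scene',c-.086*Y),proj('top',c-.086*Y))
print('bias check at stand', proj('scene',[.7369,-.1102,.1235]),'seen 351.6 300.4',proj('top',[.7369,-.1102,.1235]),'356.5 99')
for n in('s8','s9'):
  w=cv2.imread(f'pics/{n}.png')[170:192,376:450];
  cv2.imwrite(f'pics/{n}c.png',w)
g=cv2.cvtColor(cv2.imread('pics/s9.png'),6)[168:196:2,378:452:3];print(g)
E
```

```text
-Y end (array([0.45  , 0.2386, 0.0704]), np.float64(0.0019181803619324573))
0.066 +Y [440.2634 178.6332] -Y [387.25  185.733] [230.2884 207.1838]
0.07 +Y [440.5405 177.6276] -Y [387.4049 184.7215] [229.9701 207.174 ]
0.074 +Y [440.8189 176.6172] -Y [387.5605 183.705 ] [229.6496 207.1641]
0.078 +Y [441.0987 175.602 ] -Y [387.7168 182.6836] [229.3267 207.1542]
bias check at stand [350.3917 300.0794] seen 351.6 300.4 [356.35    99.1545] 356.5 99
[[117  76  16  16  15  15  15  17  13  17  28  41  41  35  41  80  66  26
   25  28  25  26  27  27  24]
 [124 106  21  16  18  15  13  18  16  15  33  46  42  39  43  70  79  34
   27  26  25  27  25  26  29]
 [ 94  66  17  15  16  12  15  17  14  16  49  62  42  44  50  58  88  53
   51  69  44  27  25  26  25]
 [ 38  22  12  17  17  15  15  19  17  17  46  50  42  55  43  54  83  84
  156 170 138  50  28  26  25]
 [ 18  13  17  18  18  20  34  35  44  61  98 113  73  87  41  44  63 146
  205 211 186 115  34  26  27]
 [ 17  17  15  16  85 165 194 155 160 171 183 191 110  46  36  40  73 203
  218 219 206 122  35  25  26]
 [ 16  19  18  56 183 253 253 244 213 211 212 212 113  38  40  48 135 214
  215 214 195  83  27  24  25]
 [ 17  18  33 133 195 253 253 253 241 221 218 213 133  44  70 121 182 202
  198 196 151  41  25  27  25]
 [ 15  16  63 184 175 248 248 245 237 212 206 194 131  46 107 173 176 175
  204 219 152  27  26  24  25]
 [ 16  16  46 135 140 221 220 214 203 184 174 158 115  46  93 150 158 163
  200 189 101  25  26  26  26]
 [ 20  52  95 144 160 192 218 239 218 128 121 116 110  66 100 147 155 175
  206 182  36  19  21  26  25]
 [ 86 192 241 249 250 244 245 252 221 114 114 113 121 108 111 133 155 167
  210 194  40  17  16  19  25]
 [213 252 255 255 255 255 254 243 161 113 113 113 114 112 114 119 151 173
  212 184  41  14  14  18  18]
 [251 255 255 255 255 255 255 254 233 133 113 113 113 113 113 113 140 184
  212 168  64  17  17  16  18]]
```

Call:
apply_moves(
  targets="-0.0003 -0.0009 0.001 -0.0122 0.0048 0 1;-0.0007 -0.0019 0.001 -0.0243 0.0097 0 1;-0.0007 -0.0019 0.001 -0.0243 0.0097 0 1",
)

```text
time_s: 23.05
tcp_pos: [0.4839, 0.32, 0.0529]
ee_rot: [[0.001, 0.372, 0.928], [-0.001, 0.928, -0.372], [-1.0, -0.0, 0.001]]
contact_force: [1.0, -1.5, 7.6]
finger_gap: 0.0301
```

```bash
python3 st.py; python3 - <<'E'
from h import *
w=snap('wrist','w10');m=cv2.inRange(cv2.cvtColor(w,cv2.COLOR_BGR2HSV)[30:110,280:360],(8,90,60),(35,255,255));print(m.sum()/255)
E
```

```text
23.05 [0.4839 0.32   0.0529] F [-7.6091 -1.0399  1.505 ] M [ 0.0741 -0.1496 -0.1   ] 0.030053145776471325 [ 0.0006 -0.0006 -1.    ]
531.0
```

Call:
apply_moves(
  targets="0 0 0.001 0 0 0 1;0 0 0.001 0 0 0 0.6;0 0 0.001 0 0 0 0.3;0 0 0.001 0 0 0 -0.2;0 0 0.001 0 0 0 -0.6;0 0 0.001 0 0 0 -0.6;0 0 0.001 0 0 0 -0.6",
  grip_force=20,
)

```text
time_s: 23.98
tcp_pos: [0.4833, 0.3195, 0.053]
ee_rot: [[-0.0, 0.372, 0.928], [-0.0, 0.928, -0.372], [-1.0, -0.0, -0.0]]
contact_force: [-0.8, 0.3, 0.0]
finger_gap: 0.0684
```

Released without contact; retract straight up slowly, then clear to the side.

Call:
apply_moves(
  targets="0 0 0.03 0 0 0 -0.6;0 0 0.08 0 0 0 -0.6;0 0 0.15 0 0 0 -0.6;0 0 0.25 0 0 0 -0.6;0 0 0.35 0 0 0 -0.6;-0.1 0.1 0.4 0 0 0 -0.6;-0.2 0.2 0.4 0 0 0 -0.6;-0.3 0.3 0.4 0 0 0 -0.6;-0.3 0.3 0.4 0 0 0 -0.6;-0.3 0.3 0.4 0 0 0 -0.6",
)

```text
time_s: 25.22
tcp_pos: [0.3321, 0.4706, 0.2541]
ee_rot: [[0.0, 0.37, 0.929], [0.001, 0.929, -0.37], [-1.0, 0.001, 0.0]]
contact_force: [0.3, 0.7, 0.7]
finger_gap: 0.0684
```

```bash
python3 st.py; python3 - <<'E'
from h import *
np.set_printoptions(precision=4,suppress=True)
t=snap('top','t11');sc=snap('scene','s11')
E={}
for n,im,x,y,W,H in(('top',t,165,160,90,80),('scene',sc,376,160,80,40)):
  m=cv2.inRange(cv2.cvtColor(im[y:y+H,x:x+W],cv2.COLOR_BGR2HSV),(8,90,60),(35,255,255))
  k,_,st,c=cv2.connectedComponentsWithStats(m);print(n,[(int(st[i][4]),(c[i]+[x,y]).round(1)) for i in range(1,k) if st[i][4]>3])
t0=cv2.imread('pics/top0.png');s0=cv2.imread('pics/scene0.png')
for nm,u,v in (('spare',319,209),('jar',265,226),('beaker',357,224),('flask',415,125),('bottle',194,112)):
  print(nm,np.abs(t[v-18:v+18,u-18:u+18].astype(int)-t0[v-18:v+18,u-18:u+18]).mean().round(1), end=' ')
print('knob now', [np.abs(t[v-6:v+6,435-6:441].astype(int)-t0[v-6:v+6,435-6:441]).mean().round(1) for v in(175,207)])
g=cv2.cvtColor(t,6);print('row207',g[207,420:446],'row 176',g[176,420:446])
E
```

```text
25.225 [0.3321 0.4706 0.2541] F [-0.6953  0.7558  0.0124] M [-0.0083  0.0312 -0.0089] 0.06837126091686202 [ 0.0005  0.0007 -1.    ]
top [(8, array([171.6, 185.1])), (14, array([230.7, 208.1]))]
scene [(10, array([376.7, 164.9])), (21, array([380.7, 170.2])), (11, array([442.2, 177.1])), (25, array([386. , 184.4]))]
spare 1.1 jar 0.8 beaker 0.9 flask 0.5 bottle 0.9 knob now [np.float64(126.7), np.float64(127.7)]
row207 [248 248 249 253 225  72  42  46  37  36  96 230 251 249 248 249 248 247
 254 255 253   0  12  17  16  18] row 176 [218 154 161 133  68  26  16  11  12  11  20  57  79  79  75  74  70  55
 194 191   4  14  16  17  18  16]
```

```bash
python3 - <<'E'
from h import *
np.set_printoptions(precision=4,suppress=True)
a=tri(('top',171.6,185.1),('scene',442.2,177.1));b=tri(('top',230.7,208.1),('scene',386,184.4));print(a,b,(a[0]+b[0])/2)
d=a[0]-b[0];print(np.degrees(np.arctan2(d[1],d[0])),np.linalg.norm(d))
m=(onz('top',171.6,185.1,.07)+onz('top',230.7,208.1,.07))/2;print('top-only mid at z .07',m)
Y=np.array([np.cos(np.radians(68.2)),np.sin(np.radians(68.2))]);X=np.array([Y[1],-Y[0]])
for p in((a[0]+b[0])/2,m): q=p[:2]-[.4824,.3201];print('across,along',q@X,q@Y)
E
```

```text
(array([0.5171, 0.4038, 0.0709]), np.float64(0.0040555563082866125)) (array([0.4495, 0.2384, 0.0704]), np.float64(0.0009612875176815801)) [0.4833 0.3211 0.0707]
67.7642223340984 0.1786045076623402
top-only mid at z .07 [0.4828 0.3207 0.07  ]
across,along 0.0004496613814637632 0.0012507071229368417
across,along 0.00014421363569474752 0.0006807881565282709
```

```bash
python3 -c "
from cell import manip
print(manip.job_done())"
```

```text
the job is handed in; nothing more can be done
None
```

The valve is shut off and the cartridge is lying in the cradle. I handed the job in at about 25.3 s of the 64 s allowed.

- **Gas shut-off:** I worked the lever through every leg of the gate until it met the end stop, with about 13 N of reaction. The final top picture still shows the knob at the far end.
- **Cartridge:** I gripped it along the panel normal and pulled it straight out of the clips. I then lowered it into the V blocks and let go only once both blocks were carrying it.
- **Final checks:**
    - Both ends measure about 70.5 mm high, so it lies level.
    - Its middle is within about 1.3 mm of my estimate of the cradle's centre.
    - The picture patches around the spare, jar, beaker, flask and bottle are unchanged.
    - The gripper is clear, with no contact force.

**What disagreed:** on the first lowering the cartridge touched one block first, about 3–4 mm higher than I had predicted, with about 20–24 N of upward force. The likely cause is that it slipped slightly in the pads during the snap-out. I shifted it about 1.3 mm sideways and levelled it, and the moment fell to about 0.1 N m before release. I could not view the final state myself because all 12 picture views were used, so these last checks come from numbers measured in the pictures.

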